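Close the straw case at the mate stall

TASK

Close up the wooden display case on the stall table: push its two open drawers fully home and gently press its raised glass lid all the way down, in any order. Do it all by pushing with the fingertips, without taking hold of the drawers' pulls or the lid, and leave the case and the gourd cups standing where they are. Finish with the hand clear of everything.

Things in the scene. Friction and masses are not known exactly. Their poses are not given: they have to be found in the camera images.
- case_center (a point): Middle of the loose wooden display case (3 to 5 kg, rubber feet; 180 mm deep along its x, 260 mm wide along its y, 95 mm high without the lid), 50 mm above the table. x points from the drawers' side (front, towards the robot) to the hinge side, y to the left, z up. The case slides if still pushed hard once a drawer has reached its stop (8 N does not move it).
- pull_left (a point): Middle of the left drawer's brass bar pull: level round bar 10 mm thick, 60 mm long along the case's y, its centre 24 mm in front of the drawer's front face; 44 mm above the table, at case y = +0.064. With the drawer home it is at case x = -0.126 and the face at -0.102. The face is 124 mm wide, 8 to 56 mm above the table. Moves with the drawer; axes parallel to the case's.
- drawer_left (a joint): How far the left (case +y) drawer is open, m: 0 = fully home against its stop, positive = out towards the robot (case -x), at most 0.11. Starts 0.04 to 0.085. Sliding friction about 1.5 N; it stays where it is left.
- pull_right (a point): Middle of the right drawer's brass bar pull: level round bar 10 mm thick, 60 mm long along the case's y, its centre 24 mm in front of the drawer's front face; 44 mm above the table, at case y = -0.064. With the drawer home it is at case x = -0.126 and the face at -0.102. The face is 124 mm wide, 8 to 56 mm above the table. Moves with the drawer; axes parallel to the case's.
- drawer_right (a joint): How far the right (case -y) drawer is open, m: 0 = fully home against its stop, positive = out towards the robot (case -x), at most 0.11. Starts 0.04 to 0.085. Sliding friction about 1.5 N; it stays where it is left.
- lid_hinge (a point): Middle of the lid's hinge axis, which runs along the case's y at the top of the back wall: case x = +0.090, 95 mm above the table. Axes parallel to the case's.
- lid_edge (a point): Middle of the lid's free edge, on its upper (outer) face. The lid is a dark wood frame (24 mm wide) round a glass pane, solid, 10 mm thick, 180 mm from hinge to free edge, 260 mm wide along y. Its x axis points from the free edge to the hinge, z out of the outer face. Shut, it lies level on the case, with its outer face 105 mm above the table.
- lid (a joint): Lid angle, rad: 0 = shut and level, positive = free edge raised about the hinge. Starts 0.55 to 0.95: the free edge faces the robot and is up, the outer face looks up and away from the robot. Stiff hinge (about 0.45 N m of friction, lid 0.3 kg): it stays at any angle, and takes a few newtons on the outer face to push down. It stops dead at 0 on the case.
- mate_red_mid (a point): Dark red round gourd cup (mate) with a cream rim and a metal foot, loose on the table, to be left alone. This point is on its upright axis, 45 mm above its underside; 88 mm tall, 74 mm across.
- mate_black_mid (a point): Black flared gourd cup (mate) with a cream rim and a metal foot, loose on the table, to be left alone. This point is on its upright axis, 45 mm above its underside; 98 mm tall, 84 mm across at the rim.
- mate_tan_mid (a point): Tan pear-shaped gourd cup (mate) with a cream rim and a metal foot, loose on the table, to be left alone. This point is on its upright axis, 45 mm above its underside; 100 mm tall, 72 mm across.

How it is judged (in metres and radians):
At the end, for the whole second after the job is handed in: Both drawers are within 4 mm of fully home, the lid within 0.035 rad (6 mm at its edge) of lying flat, the case within 15 mm and each gourd cup within 20 mm of where it stood, upright (value of joint each of drawer_left, drawer_right below 0.004 m and value of joint lid below 0.035 rad and distance of case_center from where it was at the start of the episode below 0.015 m and distance of each of mate_red_mid, mate_black_mid, mate_tan_mid from where it was at the start of the episode below 0.02 m); the robot touches nothing.
It fails at once if a gourd cup is lifted, pushed more than 20 mm or tipped ((distance of mate_red_mid from where it was at the start of the episode above 0.02 m or angle between mate_red_mid's own z axis and vertical above 0.3 rad) or (distance of mate_black_mid from where it was at the start of the episode above 0.02 m or angle between mate_black_mid's own z axis and vertical above 0.3 rad) or (distance of mate_tan_mid from where it was at the start of the episode above 0.02 m or angle between mate_tan_mid's own z axis and vertical above 0.3 rad)).
It fails at once if the case is lifted or shoved more than 15 mm from where it stood (distance of case_center from where it was at the start of the episode above 0.015 m or angle between case_center's own z axis and vertical above 0.08 rad).
It fails at once if the lid is raised (beyond 1.1 rad) or a drawer pulled out (beyond 100 mm) instead of closed (value of joint lid above 1.1 rad or value of joint any of drawer_left, drawer_right above 0.1 m).
It fails at once if the lid is slammed (swung down faster than 3 rad/s) (velocity of joint lid below -3 rad/s).
It fails at once if a drawer's pull or the lid is taken between the fingers (the grasp point lies on the bar or inside the lid's thickness) ((contact force between the fingers and drawer_left above 0.5 N and x of the grasp point in the frame of pull_left between -0.007 and 0.007 m and y of the grasp point in the frame of pull_left between -0.04 and 0.04 m and z of the grasp point in the frame of pull_left between -0.015 and 0.02 m) or (contact force between the fingers and drawer_right above 0.5 N and x of the grasp point in the frame of pull_right between -0.007 and 0.007 m and y of the grasp point in the frame of pull_right between -0.04 and 0.04 m and z of the grasp point in the frame of pull_right between -0.015 and 0.02 m) or (contact force between the fingers and lid above 0.5 N and x of the grasp point in the frame of lid_edge between -0.015 and 0.18 m and y of the grasp point in the frame of lid_edge between -0.14 and 0.14 m and z of the grasp point in the frame of lid_edge between -0.011 and 0.001 m)).
It also fails if it takes over 54 s, if anything falls off the work surface, if the arm or the gripper's body presses on something with over 40 N, if the wrist force passes 120 N, or if a joint passes its speed limit or range.

ROBOT

A 6-joint arm with a two-finger parallel gripper is mounted at the origin on the work surface. World frame = base frame: x ahead of the robot, y to its left, z up, the work surface at z = 0. Lengths are in m, angles in degrees, forces in N, time in s.
With the tool pointing down it reaches from about 0.3 to 0.75 m from the base axis. Payload 8.5 kg.
Tool frame: the origin (TCP) lies on the mounting face of the last link; the fingertips stand 173 mm ahead of it and the grasp point (between the pads) lies 155 mm ahead of it (env.tips_ahead is the distance from the TCP to the fingertips, in m); z points along the fingers, x is the direction in which the jaws open and shut, and the axes are right-handed (so a half turn about z gives the same grasp; the last joint's range is limited). The gripper opens to 85 mm and grips with 20 to 120 N. Pads are 22 mm wide; open, the fingers measure 114 mm over their backs; the gripper's body (76 mm by 85 mm) begins 54 mm behind the grasp point. The pads swing forward as they close: fully open they stand 13 mm farther back than shut.
Start: joints at [-77.481, 21.807, 74.336, -0, 83.858, -12.336], TCP at [0.231, -0.499, 0.405] pointing down, gripper open.
Joint ranges: [-178.18, 178.18], [-50.72, 133.34], [12.68, 142.11], [-81.47, 261.47], [9.98, 163.14], [-165.26, 165.26]. Speed limits (degrees/s): [136.94, 136.94, 180, 180, 180, 180].

INTERFACE

Orientations are given as a 3x3 rotation matrix whose columns are the frame's x, y, z axes.
In Python, from rig import env gives the robot as it stands. The module is installed in compiled form; this text tells all that it offers.
- The arm moves only by the tool step_arm, never from a script. Its argument "increments" is a list of rows, each an object of numbers: "x", "y", "z": the shift along the tool's x, y, z in cm; "wx", "wy", "wz": the turn, a rotation vector about the tool's x, y, z in rad; "gripper": the finger opening in cm, from 0 to 8.54. A call has 1 to 20 rows; each row shifts and turns the commanded pose from where the row before left it, along the tool's axes as they then stand; what a row does not reach is not made up. A row lasts 1/10 s, in which the tool goes at most 50 mm and 8.59 degrees, less where a joint would pass 70% of its speed; a pose out of reach is approached as far as the arm can. A call with a gripper value outside its range is refused whole. The fingers move at their own pace and stop on an object; "newtons" is the grip in N (left out, the last holds). Time passes only in rows, so rows that do not move let the fingers close. It gives the time, the measured TCP pose, the force and the opening at its end, in the units of the state.
- env.observe(): the state, without advancing time (a new reading comes with each control period).
- env.get_image(name): name is "scene" or "top"; returns a dict with "color" (480x640x3 uint8, blue, green, red), "camera_matrix" (3x3 intrinsics, pixels), "rvec" (rotation vector, rad) and "tvec" (3), from world to camera coordinates, as OpenCV has them. Camera axes: x right, y down, z forward; pixel columns grow to the right and rows downward; lengths in m; the calibration is good to about 2 mm. A picture is of the moment at which its call begins. There is no depth.
- env.close_job(): hands the job in, once; it reports no verdict.
The state is a dict: "time_s": time; "q": joint angles; "qvel": joint speeds; "joint_efforts": joint torques, N m; "position": TCP position; "tool_rot": TCP orientation; "ft_force": force on the tool from outside, world axes, zero at the start; "wrist_torque": the same for the moment, N m; "grip_width": finger opening in m.
Only numpy, scipy, OpenCV 4.12 (cv2) and the standard library are available. Lean on these libraries where they do the work, as an engineer would, in place of code of your own. Each camera call takes 0.05 s, during which the arm holds its last target. There are 200 camera calls.

## Working session

There is one attempt and no reset: what is moved stays moved. The work goes in short steps, Python scripts to look and compute and a tool call to move; the robot and the scene stay as the last step left them, time stands still between calls to the robot, and variables do not carry over. Pictures are saved under pics/ and viewed, about 8 in all and at most 12, crops included, and the job is handed in when it is done.

Besides the shell and the picture viewer there is one more tool, called after "Emit:" by a JSON object that holds its "op" and its "data", one argument or row to a line. step_arm: Moves the arm, as the interface text tells. Its arguments: {"type":"object","properties":{"increments":{"type":"array"},"newtons":{"type":"number"}},"required":["increments"]}

```bash
mkdir -p pics; python3 - <<'E'
from rig import env
import cv2
for n in("scene","top"):
    i=env.get_image(n); cv2.imwrite(f"pics/{n}0.png",i["color"])
    R=cv2.Rodrigues(i["rvec"])[0]; print(n,i["camera_matrix"].tolist(),(-R.T@i["tvec"].ravel()).round(3),R.round(3).tolist())
o=env.observe(); print(o, env.tips_ahead)
E
```

```text
scene [[472.13378019496196, 0.0, 317.37001200196664], [0.0, 472.13378019496196, 240.78113482725308], [0.0, 0.0, 1.0]] [0.241 0.435 0.783] [[-0.745, -0.667, -0.015], [-0.514, 0.588, -0.624], [0.425, -0.457, -0.781]]
top [[621.3873965751785, 0.0, 317.0467798732859], [0.0, 621.3873965751785, 241.00639480498586], [0.0, 0.0, 1.0]] [0.461 0.065 1.354] [[-0.019, -1.0, 0.017], [-0.994, 0.017, -0.107], [0.106, -0.019, -0.994]]
{'time_s': 0.1, 'q': array([-7.74817446e+01,  2.18355415e+01,  7.43792981e+01,  2.64145810e-03,
        8.38596130e+01, -1.23354992e+01]), 'qvel': array([-0.05865369, -0.07777385, -0.11008817, -0.04437845, -0.01137404,
       -0.14796485]), 'joint_efforts': array([ 3.95736715e-03, -4.49223018e+01, -2.31656367e+01, -1.74827483e-04,
        3.70515394e-03, -2.93969129e-05]), 'position': array([ 0.23115964, -0.49900849,  0.40419482]), 'tool_rot': array([[ 4.20298920e-01, -9.07385674e-01, -2.36907157e-04],
       [-9.07384831e-01, -4.20298863e-01,  1.27848651e-03],
       [-1.25965216e-03, -3.22380540e-04, -9.99999155e-01]]), 'ft_force': array([ 0.49720402,  0.16659741, -0.16139727]), 'wrist_torque': array([ 0.04361235, -0.00656489,  0.04668238]), 'grip_width': 0.08535560215896203} 0.1734
```

View pics/scene0.png

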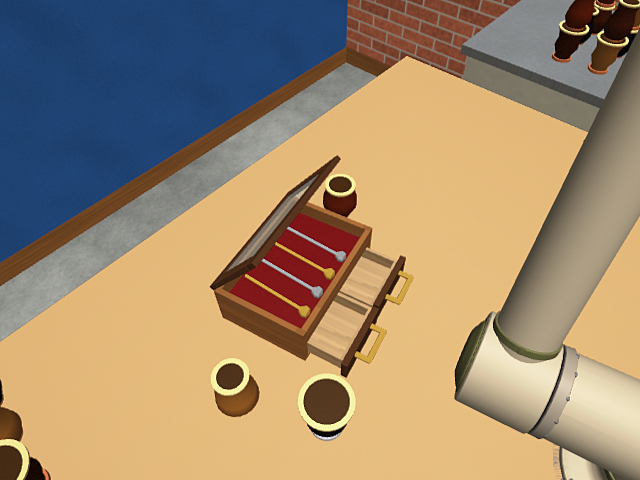

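View pics/top0.png

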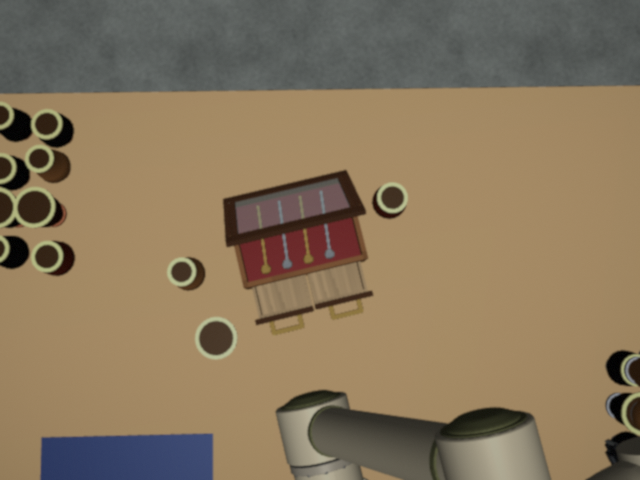

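The views show the case at top-image pixels (225–370, 170–330). The lid is raised and both drawers are open. The cups' rims are at red (392,198), black (216,338) and tan (182,272). I'll fit the case model to the corners.

```bash
cat > h.py <<'E'
import numpy as np, cv2
from scipy.optimize import least_squares
def model(p):
    x,y,a,dl,dr,t=p
    ct,st=np.cos(t),np.sin(t)
    def lid(u,w,yy): # u from hinge to free edge, w thickness up from inner face
        return [.09-u*ct+w*st, yy, .095+u*st+w*ct]
    P={'cfl':[-.09,.13,.095],'cfr':[-.09,-.13,.095],
       'lfl':lid(.18,.01,.13),'lfr':lid(.18,.01,-.13),'lhl':lid(0,.01,.13),'lhr':lid(0,.01,-.13),
       'lfli':lid(.18,0,.13),'lfri':lid(.18,0,-.13),
       'dll':[-.102-dl,.126,.056],'dlr':[-.102-dl,.002,.056],'drl':[-.102-dr,-.002,.056],'drr':[-.102-dr,-.126,.056],
       'pl':[-.126-dl,.064,.044],'pr':[-.126-dr,-.064,.044]}
    c,s=np.cos(a),np.sin(a); R=np.array([[c,-s,0],[s,c,0],[0,0,1]])
    return {k:R@np.array(v)+[x,y,0] for k,v in P.items()}
def proj(i,X): return cv2.projectPoints(np.float64(X).reshape(-1,3),i["rvec"],i["tvec"],i["camera_matrix"],None)[0].reshape(-1,2)
def ray(i,uv,z):
    R=cv2.Rodrigues(i["rvec"])[0]; C=-R.T@i["tvec"].ravel()
    d=R.T@np.linalg.inv(i["camera_matrix"])@[*uv,1]; return C+d*(z-C[2])/d[2]
E
python3 - <<'E'
from h import *; from rig import env
T=env.get_image("top"); S=env.get_image("scene")
obs={'cfl':(247,288),'cfr':(367,259),'lfl':(227,244),'lfr':(365,213),'lhl':(224,199),'lhr':(347,171),'dll':(257,322),'drr':(371,293),'dlr':(312,309),'drl':(316,307),'pl':(288,329),'pr':(347,314)}
obsS={'pl':(372,344),'pr':(400,288),'dll':(345,370),'drr':(404,258)}
def f(p):
    m=model(p)
    return np.concatenate([proj(T,[m[k] for k in obs]).ravel()-np.array(list(obs.values())).ravel(), proj(S,[m[k] for k in obsS]).ravel()-np.array(list(obsS.values())).ravel()])
r=least_squares(f,[.6,.1,.2,.06,.06,.75],loss='soft_l1'); print(r.x.round(4)); print(r.fun.reshape(-1,2).round(1).tolist())
np.save('p.npy',r.x); m=model(r.x)
for k,v in m.items(): print(k,v.round(3))
for n,uv,z in(('red',(392,198),.088),('black',(216,338),.098),('tan',(182,272),.1)): print(n,ray(T,uv,z).round(3))
out=[]
for i,(x0,y0,w,h) in((T,(150,150,260,200)),(S,(190,140,250,300))):
    s=3 if i is T else 2; c=cv2.resize(i["color"][y0:y0+h,x0:x0+w],None,fx=s,fy=s,interpolation=cv2.INTER_CUBIC)
    for k,v in m.items():
        u=(proj(i,v)[0]-[x0,y0]+.5)*s; cv2.circle(c,tuple(int(q) for q in u),3,(0,255,0),1); cv2.putText(c,k,tuple(int(q)+3 for q in u),0,.35,(255,255,0),1)
    cv2.imwrite(f"pics/fit{s}.png",c)
E
```

```text
[0.617  0.0835 0.2096 0.0611 0.0571 0.9001]
[[-3.8, 0.5], [1.3, 0.6], [-1.2, 0.6], [1.5, -0.4], [-0.9, -0.6], [0.1, -0.5], [-2.5, 1.1], [1.3, 0.6], [1.0, 0.5], [-1.6, 0.2], [-1.5, -1.5], [-1.3, -2.3], [1.8, -0.0], [1.8, -0.3], [-0.5, -5.6], [0.0, -2.6]]
cfl [0.502 0.192 0.095]
cfr [ 0.556 -0.062  0.095]
lfl [0.576 0.208 0.242]
lfr [ 0.63  -0.047  0.242]
lhl [0.686 0.231 0.101]
lhr [ 0.74  -0.023  0.101]
lfli [0.569 0.206 0.236]
lfri [ 0.623 -0.048  0.236]
dll [0.431 0.173 0.056]
dlr [0.457 0.052 0.056]
drl [0.462 0.048 0.056]
drr [ 0.488 -0.073  0.056]
pl [0.421 0.107 0.044]
pr [ 0.451 -0.017  0.044]
red [ 0.683 -0.116  0.088]
black [0.404 0.246 0.098]
tan [0.537 0.314 0.1  ]
```

View pics/fit3.png

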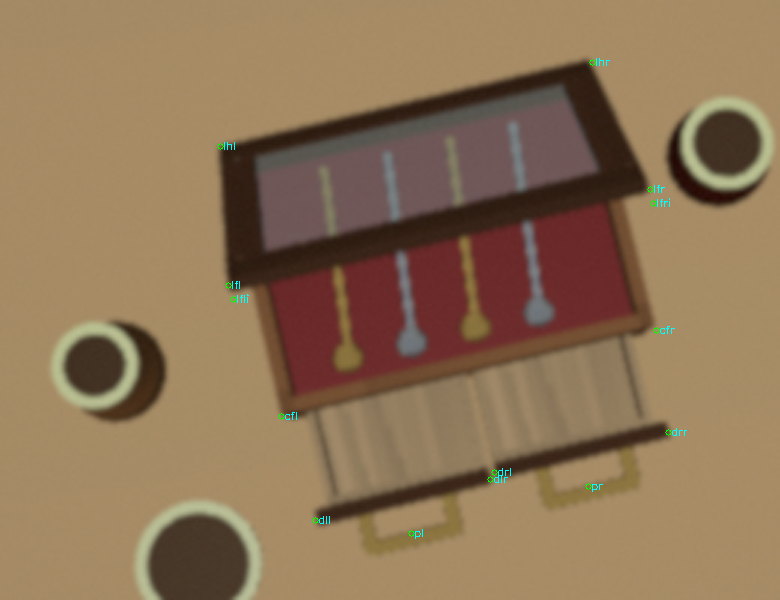

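View pics/fit2.png

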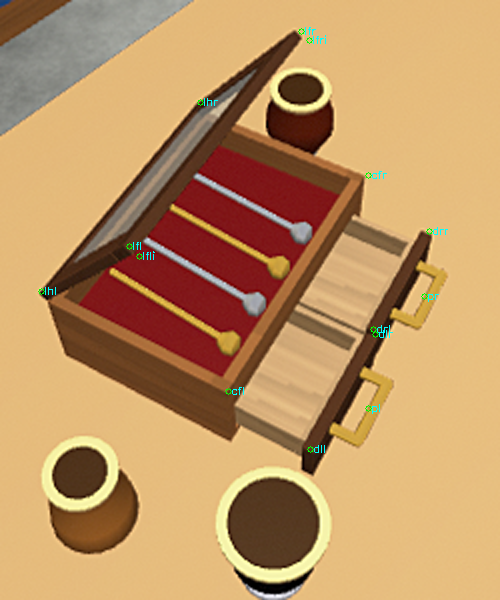

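Both overlays match the image within a few mm. I'll close the gripper, align with the case (tool x = case −y, tool y = case −x), and move to in front of the right pull.

Emit:
{"op": "step_arm", "data": {
  "increments": [
    {"wz": 0.113,"gripper": 0},
    {"wz": 0.113,"gripper": 0},
    {"x": -2.37,"y": -1.38},
    {"x": -2.37,"y": -1.38},
    {"x": -2.37,"y": -1.38},
    {"x": -2.37,"y": -1.38},
    {"x": -2.37,"y": -1.38},
    {"x": -2.37,"y": -1.38},
    {"x": -2.37,"y": -1.38},
    {"x": -2.37,"y": -1.38},
    {"x": -2.37,"y": -1.38},
    {"x": -2.37,"y": -1.38},
    {"x": -2.37,"y": -1.38},
    {"x": -2.37,"y": -1.38},
    {"x": -2.37,"y": -1.38},
    {"x": -2.37,"y": -1.38},
    {"x": -2.37,"y": -1.38},
    {"x": -2.37,"y": -1.38},
    {"x": -2.37,"y": -1.38},
    {"x": -2.37,"y": -1.38}
  ]
}}

```text
invalid input at $.increments[0]: expected keys x, y, z, wx, wy, wz, gripper
```

Emit:
{"op": "step_arm", "data": {
  "increments": [
    {"x": 0,"y": 0,"z": 0,"wx": 0,"wy": 0,"wz": 0.113,"gripper": 0},
    {"x": 0,"y": 0,"z": 0,"wx": 0,"wy": 0,"wz": 0.113,"gripper": 0},
    {"x": -2.8,"y": -1.64,"z": 0,"wx": 0,"wy": 0,"wz": 0,"gripper": 0},
    {"x": -2.8,"y": -1.64,"z": 0,"wx": 0,"wy": 0,"wz": 0,"gripper": 0},
    {"x": -2.8,"y": -1.64,"z": 0,"wx": 0,"wy": 0,"wz": 0,"gripper": 0},
    {"x": -2.8,"y": -1.64,"z": 0,"wx": 0,"wy": 0,"wz": 0,"gripper": 0},
    {"x": -2.8,"y": -1.64,"z": 0,"wx": 0,"wy": 0,"wz": 0,"gripper": 0},
    {"x": -2.8,"y": -1.64,"z": 0,"wx": 0,"wy": 0,"wz": 0,"gripper": 0},
    {"x": -2.8,"y": -1.64,"z": 0,"wx": 0,"wy": 0,"wz": 0,"gripper": 0},
    {"x": -2.8,"y": -1.64,"z": 0,"wx": 0,"wy": 0,"wz": 0,"gripper": 0},
    {"x": -2.8,"y": -1.64,"z": 0,"wx": 0,"wy": 0,"wz": 0,"gripper": 0},
    {"x": -2.8,"y": -1.64,"z": 0,"wx": 0,"wy": 0,"wz": 0,"gripper": 0},
    {"x": -2.8,"y": -1.64,"z": 0,"wx": 0,"wy": 0,"wz": 0,"gripper": 0},
    {"x": -2.8,"y": -1.64,"z": 0,"wx": 0,"wy": 0,"wz": 0,"gripper": 0},
    {"x": -2.8,"y": -1.64,"z": 0,"wx": 0,"wy": 0,"wz": 0,"gripper": 0},
    {"x": -2.8,"y": -1.64,"z": 0,"wx": 0,"wy": 0,"wz": 0,"gripper": 0},
    {"x": -2.8,"y": -1.64,"z": 0,"wx": 0,"wy": 0,"wz": 0,"gripper": 0},
    {"x": 0,"y": 0,"z": 0,"wx": 0,"wy": 0,"wz": 0,"gripper": 0}
  ]
}}

```text
time_s: 2.0
position: [0.3855, -0.0348, 0.4047]
tool_rot: [[0.21, -0.978, 0.0], [-0.978, -0.21, 0.001], [-0.001, -0.0, -1.0]]
ft_force: [-0.0, -0.0, -0.0]
grip_width: -0.0001
```

Emit:
{"op": "step_arm", "data": {
  "increments": [
    {"x": 0,"y": 0,"z": 3.4,"wx": 0,"wy": 0,"wz": 0,"gripper": 0},
    {"x": 0,"y": 0,"z": 3.4,"wx": 0,"wy": 0,"wz": 0,"gripper": 0},
    {"x": 0,"y": 0,"z": 3.4,"wx": 0,"wy": 0,"wz": 0,"gripper": 0},
    {"x": 0,"y": 0,"z": 3.4,"wx": 0,"wy": 0,"wz": 0,"gripper": 0},
    {"x": 0,"y": 0,"z": 3.4,"wx": 0,"wy": 0,"wz": 0,"gripper": 0},
    {"x": 0,"y": 0,"z": 3.4,"wx": 0,"wy": 0,"wz": 0,"gripper": 0},
    {"x": 0,"y": 0,"z": 0,"wx": 0,"wy": 0,"wz": 0,"gripper": 0},
    {"x": 0,"y": 0,"z": 0,"wx": 0,"wy": 0,"wz": 0,"gripper": 0}
  ]
}}

```text
time_s: 2.8
position: [0.3854, -0.0378, 0.2012]
tool_rot: [[0.206, -0.979, -0.001], [-0.979, -0.206, 0.0], [-0.0, 0.001, -1.0]]
ft_force: [0.5, -0.5, 0.4]
grip_width: -0.0001
```

```bash
python3 - <<'E'
from h import *; from rig import env
i=env.get_image("scene"); cv2.imwrite("pics/s2.png",cv2.resize(i["color"][130:430,180:560],None,fx=2,fy=2))
o=env.observe(); p=np.load('p.npy'); d=o['position'][:2]-p[:2]; c,s=np.cos(p[2]),np.sin(p[2]); print(o['position'],c*d[0]+s*d[1],-s*d[0]+c*d[1],o['ft_force'])
E
```

```text
[ 0.38557278 -0.03772894  0.20181236] -0.25153577243361647 -0.0704259810063414 [ 0.47416196 -0.89681581  0.51289111]
```

View pics/s2.png

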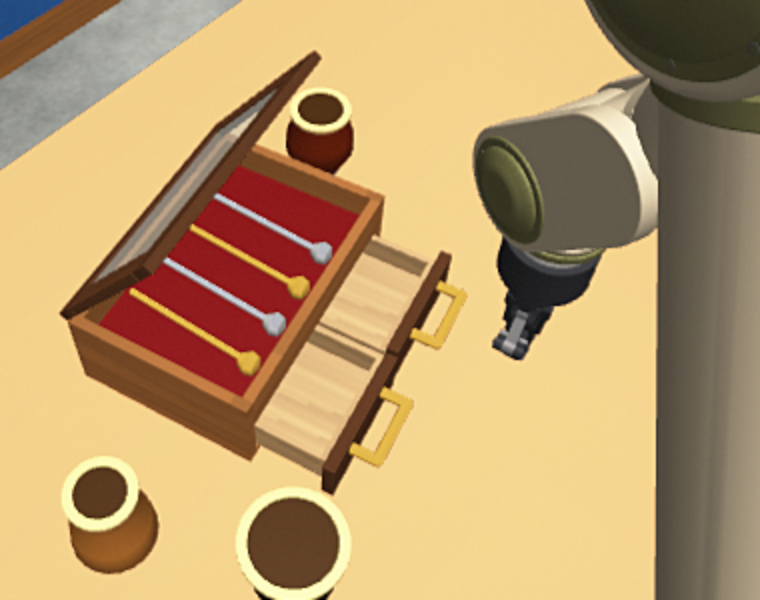

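The fingertips stand about 5 cm in front of the right pull and are lined up with it. Pushing now.

Emit:
{"op": "step_arm", "data": {
  "increments": [
    {"x": -0.5,"y": -1,"z": 0,"wx": 0,"wy": 0,"wz": 0,"gripper": 0},
    {"x": 0,"y": -1,"z": 0,"wx": 0,"wy": 0,"wz": 0,"gripper": 0},
    {"x": 0,"y": -1,"z": 0,"wx": 0,"wy": 0,"wz": 0,"gripper": 0},
    {"x": 0,"y": -1,"z": 0,"wx": 0,"wy": 0,"wz": 0,"gripper": 0},
    {"x": 0,"y": -0.7,"z": 0,"wx": 0,"wy": 0,"wz": 0,"gripper": 0},
    {"x": 0,"y": -0.7,"z": 0,"wx": 0,"wy": 0,"wz": 0,"gripper": 0},
    {"x": 0,"y": -0.7,"z": 0,"wx": 0,"wy": 0,"wz": 0,"gripper": 0},
    {"x": 0,"y": -0.7,"z": 0,"wx": 0,"wy": 0,"wz": 0,"gripper": 0},
    {"x": 0,"y": -0.7,"z": 0,"wx": 0,"wy": 0,"wz": 0,"gripper": 0},
    {"x": 0,"y": -0.7,"z": 0,"wx": 0,"wy": 0,"wz": 0,"gripper": 0},
    {"x": 0,"y": -0.7,"z": 0,"wx": 0,"wy": 0,"wz": 0,"gripper": 0},
    {"x": 0,"y": -0.4,"z": 0,"wx": 0,"wy": 0,"wz": 0,"gripper": 0}
  ]
}}

```text
time_s: 4.05
position: [0.4758, -0.0131, 0.2006]
tool_rot: [[0.206, -0.978, 0.0], [-0.978, -0.206, 0.0], [-0.0, -0.0, -1.0]]
ft_force: [-2.2, 1.4, 0.4]
grip_width: 0.0003
```

Emit:
{"op": "step_arm", "data": {
  "increments": [
    {"x": 0,"y": -0.3,"z": 0,"wx": 0,"wy": 0,"wz": 0,"gripper": 0},
    {"x": 0,"y": -0.3,"z": 0,"wx": 0,"wy": 0,"wz": 0,"gripper": 0},
    {"x": 0,"y": -0.2,"z": 0,"wx": 0,"wy": 0,"wz": 0,"gripper": 0},
    {"x": 0,"y": 0,"z": 0,"wx": 0,"wy": 0,"wz": 0,"gripper": 0}
  ]
}}

```text
time_s: 4.45
position: [0.4833, -0.0116, 0.2008]
tool_rot: [[0.206, -0.978, 0.001], [-0.978, -0.206, -0.0], [0.0, -0.001, -1.0]]
ft_force: [-0.0, 0.8, 0.2]
grip_width: 0.0002
```

Emit:
{"op": "step_arm", "data": {
  "increments": [
    {"x": 0,"y": -0.2,"z": 0,"wx": 0,"wy": 0,"wz": 0,"gripper": 0},
    {"x": 0,"y": -0.2,"z": 0,"wx": 0,"wy": 0,"wz": 0,"gripper": 0}
  ]
}}

```text
time_s: 4.65
position: [0.487, -0.0109, 0.2008]
tool_rot: [[0.206, -0.979, -0.0], [-0.979, -0.206, -0.0], [0.0, 0.0, -1.0]]
ft_force: [-1.9, -0.3, -0.7]
grip_width: 0.0001
```

Emit:
{"op": "step_arm", "data": {
  "increments": [
    {"x": 0,"y": -0.2,"z": 0,"wx": 0,"wy": 0,"wz": 0,"gripper": 0}
  ]
}}

```text
time_s: 4.75
position: [0.489, -0.0104, 0.2007]
tool_rot: [[0.206, -0.979, -0.0], [-0.979, -0.206, -0.0], [0.0, 0.0, -1.0]]
ft_force: [-2.4, 0.3, 0.1]
grip_width: 0.0
```

Emit:
{"op": "step_arm", "data": {
  "increments": [
    {"x": 0,"y": -0.15,"z": 0,"wx": 0,"wy": 0,"wz": 0,"gripper": 0}
  ]
}}

```text
time_s: 4.85
position: [0.4905, -0.0101, 0.2008]
tool_rot: [[0.206, -0.978, 0.0], [-0.978, -0.206, -0.0], [0.0, -0.0, -1.0]]
ft_force: [-1.3, -0.4, -0.1]
grip_width: 0.0001
```

Emit:
{"op": "step_arm", "data": {
  "increments": [
    {"x": 0,"y": -0.15,"z": 0,"wx": 0,"wy": 0,"wz": 0,"gripper": 0}
  ]
}}

```text
time_s: 4.95
position: [0.492, -0.0097, 0.2007]
tool_rot: [[0.206, -0.978, 0.0], [-0.978, -0.206, -0.0], [0.0, -0.0, -1.0]]
ft_force: [-1.2, 0.2, 0.5]
grip_width: 0.0004
```

Emit:
{"op": "step_arm", "data": {
  "increments": [
    {"x": 0,"y": -0.15,"z": 0,"wx": 0,"wy": 0,"wz": 0,"gripper": 0}
  ]
}}

```text
time_s: 5.05
position: [0.4934, -0.0094, 0.2008]
tool_rot: [[0.206, -0.978, 0.0], [-0.978, -0.206, -0.0], [0.0, -0.0, -1.0]]
ft_force: [-2.4, -1.0, 0.2]
grip_width: 0.0001
```

```bash
python3 - <<'E'
from h import *; from rig import env
a=env.get_image("scene")["color"][150:390,190:440]; b=env.get_image("top")["color"][160:350,210:390]
a=cv2.resize(a,None,fx=2.2,fy=2.2,interpolation=2)[:528]; b=cv2.resize(b,None,fx=1.35,fy=1.35,interpolation=2)
c=np.zeros((528,800,3),np.uint8); c[:a.shape[0],:a.shape[1]]=a[:, :800]; c[:b.shape[0],a.shape[1]:a.shape[1]+b.shape[1]]=b[:, :800-a.shape[1]]
cv2.imwrite("pics/s3.png",c); o=env.observe(); print(o['position'],o['ft_force'])
E
```

```text
[ 0.4935108  -0.00939701  0.2007366 ] [ 0.20799095  0.11399898 -0.72618518]
```

View pics/s3.png

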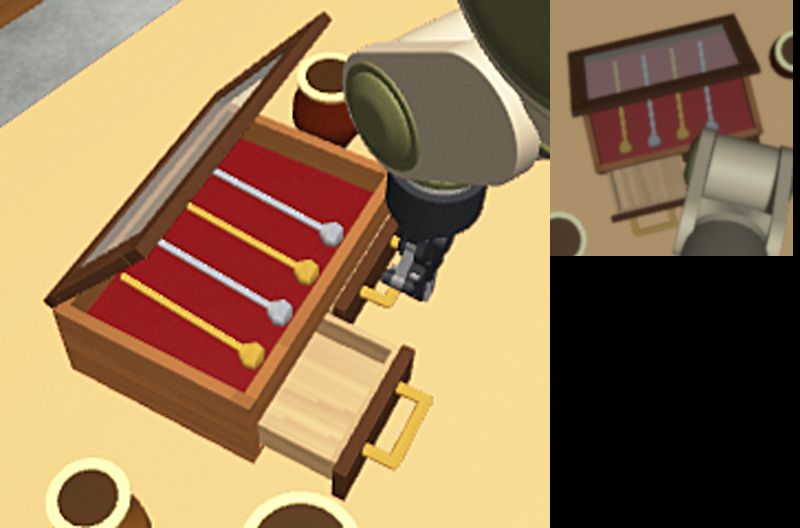

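The right drawer still shows a thin light gap of a few mm. I'll creep on until the force jumps.

Emit:
{"op": "step_arm", "data": {
  "increments": [
    {"x": 0,"y": -0.15,"z": 0,"wx": 0,"wy": 0,"wz": 0,"gripper": 0}
  ]
}}

```text
time_s: 5.25
position: [0.4944, -0.0092, 0.2006]
tool_rot: [[0.207, -0.978, -0.002], [-0.978, -0.207, -0.0], [-0.0, 0.002, -1.0]]
ft_force: [-8.4, -3.5, 4.3]
grip_width: -0.0
```

Emit:
{"op": "step_arm", "data": {
  "increments": [
    {"x": 0,"y": -0.15,"z": 0,"wx": 0,"wy": 0,"wz": 0,"gripper": 0}
  ]
}}

```text
time_s: 5.35
position: [0.4951, -0.009, 0.2006]
tool_rot: [[0.207, -0.978, -0.005], [-0.978, -0.207, -0.001], [-0.001, 0.005, -1.0]]
ft_force: [-15.2, -8.5, 9.7]
grip_width: 0.0001
```

Emit:
{"op": "step_arm", "data": {
  "increments": [
    {"x": 0,"y": -0.1,"z": 0,"wx": 0,"wy": 0,"wz": 0,"gripper": 0}
  ]
}}

```text
time_s: 5.45
position: [0.4955, -0.0089, 0.2005]
tool_rot: [[0.207, -0.978, -0.008], [-0.978, -0.207, -0.001], [-0.001, 0.008, -1.0]]
ft_force: [-18.5, -9.5, 12.1]
grip_width: -0.0001
```

Stop reached (force jump at about 0.494 m). Backing off and going across to the left pull.

Emit:
{"op": "step_arm", "data": {
  "increments": [
    {"x": 0,"y": 2,"z": 0,"wx": 0,"wy": 0,"wz": 0,"gripper": 0},
    {"x": 0,"y": 3,"z": 0,"wx": 0,"wy": 0,"wz": 0,"gripper": 0},
    {"x": 0,"y": 3,"z": 0,"wx": 0,"wy": 0,"wz": 0,"gripper": 0},
    {"x": 0,"y": 3,"z": 0,"wx": 0,"wy": 0,"wz": 0,"gripper": 0},
    {"x": -2.5,"y": 0,"z": 0,"wx": 0,"wy": 0,"wz": 0,"gripper": 0},
    {"x": -2.5,"y": 0,"z": 0,"wx": 0,"wy": 0,"wz": 0,"gripper": 0},
    {"x": -2.5,"y": 0,"z": 0,"wx": 0,"wy": 0,"wz": 0,"gripper": 0},
    {"x": -2.5,"y": 0,"z": 0,"wx": 0,"wy": 0,"wz": 0,"gripper": 0},
    {"x": -2.5,"y": 0,"z": 0,"wx": 0,"wy": 0,"wz": 0,"gripper": 0},
    {"x": 0,"y": 0,"z": 0,"wx": 0,"wy": 0,"wz": 0,"gripper": 0}
  ]
}}

```text
time_s: 6.45
position: [0.3632, 0.0928, 0.2009]
tool_rot: [[0.209, -0.978, 0.0], [-0.978, -0.209, 0.0], [-0.0, -0.0, -1.0]]
ft_force: [1.1, -0.5, -0.7]
grip_width: -0.0001
```

```bash
cat > st.py <<'E'
from h import *; from rig import env
o=env.observe(); p=np.load('p.npy'); d=o['position'][:2]-p[:2]; c,s=np.cos(p[2]),np.sin(p[2]); print(o['position'].round(4),"case",round(c*d[0]+s*d[1],4),round(-s*d[0]+c*d[1],4),o['ft_force'].round(1),o['tool_rot'].round(3).tolist())
E
python3 st.py
```

```text
[0.3632 0.0928 0.2009] case -0.2462 0.0619 [ 1.1 -0.5 -0.7] [[0.209, -0.978, 0.0], [-0.978, -0.209, 0.0], [-0.0, -0.0, -1.0]]
```

Emit:
{"op": "step_arm", "data": {
  "increments": [
    {"x": 0,"y": -1,"z": 0,"wx": 0,"wy": 0,"wz": 0,"gripper": 0},
    {"x": 0,"y": -1,"z": 0,"wx": 0,"wy": 0,"wz": 0,"gripper": 0},
    {"x": 0,"y": -1,"z": 0,"wx": 0,"wy": 0,"wz": 0,"gripper": 0},
    {"x": 0,"y": -0.7,"z": 0,"wx": 0,"wy": 0,"wz": 0,"gripper": 0},
    {"x": 0,"y": -0.7,"z": 0,"wx": 0,"wy": 0,"wz": 0,"gripper": 0},
    {"x": 0,"y": -0.7,"z": 0,"wx": 0,"wy": 0,"wz": 0,"gripper": 0},
    {"x": 0,"y": -0.7,"z": 0,"wx": 0,"wy": 0,"wz": 0,"gripper": 0},
    {"x": 0,"y": -0.7,"z": 0,"wx": 0,"wy": 0,"wz": 0,"gripper": 0},
    {"x": 0,"y": -0.7,"z": 0,"wx": 0,"wy": 0,"wz": 0,"gripper": 0},
    {"x": 0,"y": -0.7,"z": 0,"wx": 0,"wy": 0,"wz": 0,"gripper": 0},
    {"x": 0,"y": -0.7,"z": 0,"wx": 0,"wy": 0,"wz": 0,"gripper": 0},
    {"x": 0,"y": -0.5,"z": 0,"wx": 0,"wy": 0,"wz": 0,"gripper": 0},
    {"x": 0,"y": -0.4,"z": 0,"wx": 0,"wy": 0,"wz": 0,"gripper": 0},
    {"x": 0,"y": -0.3,"z": 0,"wx": 0,"wy": 0,"wz": 0,"gripper": 0},
    {"x": 0,"y": 0,"z": 0,"wx": 0,"wy": 0,"wz": 0,"gripper": 0}
  ]
}}

```text
time_s: 7.95
position: [0.4601, 0.1113, 0.2008]
tool_rot: [[0.206, -0.978, 0.001], [-0.978, -0.206, 0.0], [0.0, -0.001, -1.0]]
ft_force: [-0.3, 0.3, -1.0]
grip_width: 0.0003
```

```bash
python3 st.py
```

```text
[0.4601 0.1113 0.2008] case -0.1477 0.0598 [-0.3  0.3 -1. ] [[0.206, -0.978, 0.001], [-0.978, -0.206, 0.0], [0.0, -0.001, -1.0]]
```

Emit:
{"op": "step_arm", "data": {
  "increments": [
    {"x": 0,"y": -0.3,"z": 0,"wx": 0,"wy": 0,"wz": 0,"gripper": 0},
    {"x": 0,"y": -0.2,"z": 0,"wx": 0,"wy": 0,"wz": 0,"gripper": 0}
  ]
}}

```text
time_s: 8.15
position: [0.4647, 0.1123, 0.2008]
tool_rot: [[0.206, -0.979, -0.0], [-0.979, -0.206, 0.0], [-0.0, 0.0, -1.0]]
ft_force: [-1.4, -0.3, -0.8]
grip_width: 0.0001
```

Emit:
{"op": "step_arm", "data": {
  "increments": [
    {"x": 0,"y": -0.15,"z": 0,"wx": 0,"wy": 0,"wz": 0,"gripper": 0}
  ]
}}

```text
time_s: 8.25
position: [0.4662, 0.1126, 0.2008]
tool_rot: [[0.206, -0.978, -0.0], [-0.978, -0.206, 0.0], [-0.0, 0.0, -1.0]]
ft_force: [-0.5, -0.0, 0.9]
grip_width: 0.0
```

Emit:
{"op": "step_arm", "data": {
  "increments": [
    {"x": 0,"y": -0.15,"z": 0,"wx": 0,"wy": 0,"wz": 0,"gripper": 0}
  ]
}}

```text
time_s: 8.35
position: [0.4671, 0.1129, 0.2007]
tool_rot: [[0.207, -0.978, -0.002], [-0.978, -0.207, -0.0], [-0.0, 0.002, -1.0]]
ft_force: [-7.8, -2.3, 5.5]
grip_width: -0.0
```

Emit:
{"op": "step_arm", "data": {
  "increments": [
    {"x": 0,"y": -0.1,"z": 0,"wx": 0,"wy": 0,"wz": 0,"gripper": 0},
    {"x": 0,"y": 2,"z": 0,"wx": 0,"wy": 0,"wz": 0,"gripper": 0},
    {"x": 0,"y": 3,"z": 0,"wx": 0,"wy": 0,"wz": 0,"gripper": 0},
    {"x": 0,"y": 0,"z": -3.1,"wx": 0,"wy": 0,"wz": 0,"gripper": 0},
    {"x": 0,"y": 0,"z": -3.1,"wx": 0,"wy": 0,"wz": 0,"gripper": 0},
    {"x": 0,"y": 0,"z": -3.1,"wx": 0,"wy": 0,"wz": 0,"gripper": 0},
    {"x": 0,"y": 0,"z": -3.1,"wx": 0,"wy": 0,"wz": 0,"gripper": 0},
    {"x": 0,"y": 0,"z": -3.1,"wx": 0,"wy": 0,"wz": 0,"gripper": 0},
    {"x": 0,"y": 0,"z": -3.1,"wx": 0,"wy": 0,"wz": 0,"gripper": 0},
    {"x": 0,"y": 0,"z": -3.1,"wx": 0,"wy": 0,"wz": 0,"gripper": 0},
    {"x": 0,"y": 0,"z": -3.1,"wx": 0,"wy": 0,"wz": 0,"gripper": 0},
    {"x": 0,"y": 0,"z": -2,"wx": 0,"wy": 0,"wz": 0,"gripper": 0},
    {"x": 0,"y": 0,"z": 0,"wx": 0,"wy": 0,"wz": 0,"gripper": 0}
  ]
}}

```text
time_s: 9.65
position: [0.4196, 0.1028, 0.4712]
tool_rot: [[0.206, -0.978, 0.006], [-0.978, -0.206, -0.0], [0.002, -0.006, -1.0]]
ft_force: [-0.0, 0.2, -0.6]
grip_width: 0.0
```

```bash
python3 st.py; python3 - <<'E'
from h import *; from rig import env
a=env.get_image("scene")["color"][130:430,180:540]; cv2.imwrite("pics/s4.png",cv2.resize(a,None,fx=2,fy=2,interpolation=2))
E
```

```text
[0.4196 0.1028 0.4712] case -0.1891 0.0599 [-0.   0.2 -0.6] [[0.206, -0.978, 0.006], [-0.978, -0.206, -0.0], [0.002, -0.006, -1.0]]
```

View pics/s4.png

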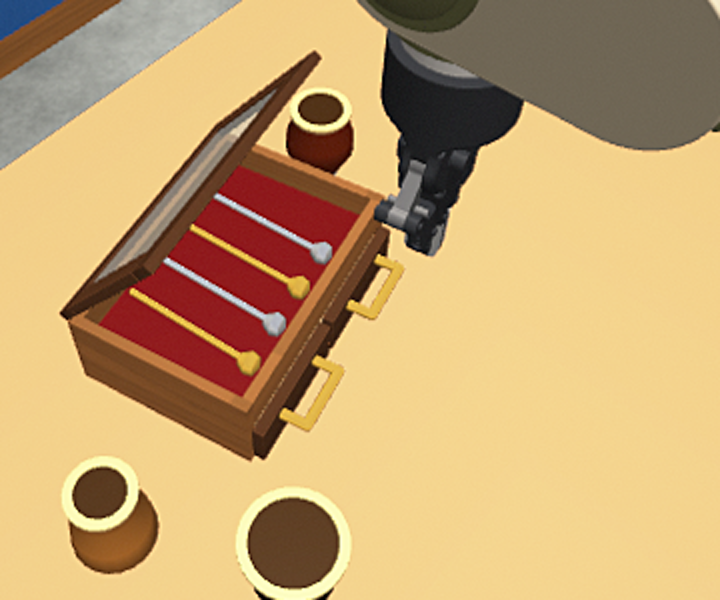

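Both drawers are home and the case corners sit where they did. Now over the lid.

Emit:
{"op": "step_arm", "data": {
  "increments": [
    {"x": 1,"y": -3.1,"z": 0,"wx": 0,"wy": 0,"wz": 0,"gripper": 0},
    {"x": 1,"y": -3.1,"z": 0,"wx": 0,"wy": 0,"wz": 0,"gripper": 0},
    {"x": 1,"y": -3.1,"z": 0,"wx": 0,"wy": 0,"wz": 0,"gripper": 0},
    {"x": 1,"y": -3.1,"z": 0,"wx": 0,"wy": 0,"wz": 0,"gripper": 0},
    {"x": 1,"y": -3.1,"z": 0,"wx": 0,"wy": 0,"wz": 0,"gripper": 0},
    {"x": 1,"y": -3.1,"z": 0,"wx": 0,"wy": 0,"wz": 0,"gripper": 0},
    {"x": 0,"y": 0,"z": 0,"wx": 0,"wy": 0,"wz": 0,"gripper": 0}
  ]
}}

```text
time_s: 10.4
position: [0.617, 0.0816, 0.4649]
tool_rot: [[0.205, -0.979, -0.004], [-0.979, -0.205, 0.0], [-0.001, 0.004, -1.0]]
ft_force: [-0.3, 0.2, -0.6]
grip_width: -0.0004
```

```bash
python3 st.py; python3 - <<'E'
from h import *; from rig import env
a=env.get_image("scene")["color"][80:380,150:510]; cv2.imwrite("pics/s5.png",cv2.resize(a,None,fx=2,fy=2,interpolation=2))
E
```

```text
[0.617  0.0816 0.4649] case -0.0003 -0.0019 [-0.3  0.2 -0.6] [[0.205, -0.979, -0.004], [-0.979, -0.205, 0.0], [-0.001, 0.004, -1.0]]
```

View pics/s5.png

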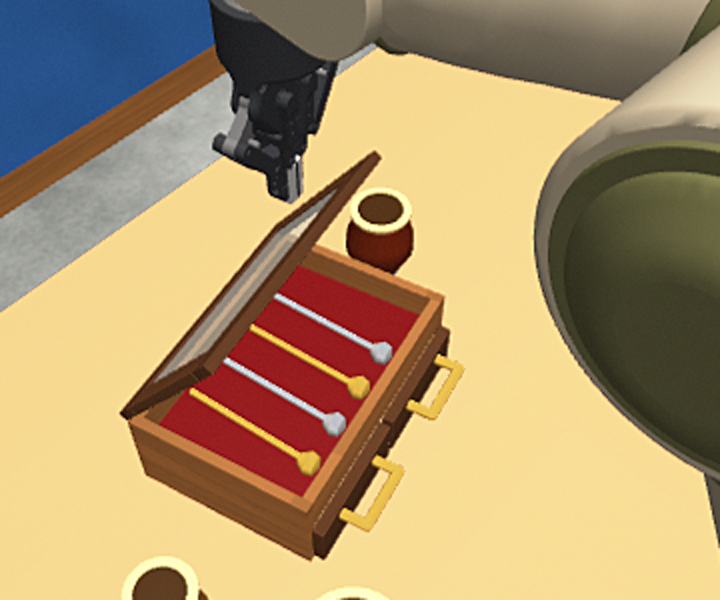

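Emit:
{"op": "step_arm", "data": {
  "increments": [
    {"x": 0,"y": 0,"z": 1.5,"wx": 0,"wy": 0,"wz": 0,"gripper": 0},
    {"x": 0,"y": 0,"z": 1.5,"wx": 0,"wy": 0,"wz": 0,"gripper": 0},
    {"x": 0,"y": 0,"z": 0.8,"wx": 0,"wy": 0,"wz": 0,"gripper": 0},
    {"x": 0,"y": 0,"z": 0.8,"wx": 0,"wy": 0,"wz": 0,"gripper": 0},
    {"x": 0,"y": 0,"z": 0.8,"wx": 0,"wy": 0,"wz": 0,"gripper": 0},
    {"x": 0,"y": 0,"z": 0.8,"wx": 0,"wy": 0,"wz": 0,"gripper": 0},
    {"x": 0,"y": 0,"z": 0.8,"wx": 0,"wy": 0,"wz": 0,"gripper": 0},
    {"x": 0,"y": 0,"z": 0.8,"wx": 0,"wy": 0,"wz": 0,"gripper": 0},
    {"x": 0,"y": 0,"z": 0.8,"wx": 0,"wy": 0,"wz": 0,"gripper": 0}
  ]
}}

```text
time_s: 11.35
position: [0.614, 0.0824, 0.3823]
tool_rot: [[0.206, -0.978, 0.001], [-0.978, -0.206, -0.0], [0.0, -0.001, -1.0]]
ft_force: [1.0, -0.8, 2.0]
grip_width: 0.0001
```

Emit:
{"op": "step_arm", "data": {
  "increments": [
    {"x": 0,"y": 0.2,"z": 0.8,"wx": 0,"wy": 0,"wz": 0,"gripper": 0},
    {"x": 0,"y": 0.2,"z": 0.8,"wx": 0,"wy": 0,"wz": 0,"gripper": 0},
    {"x": 0,"y": 0.2,"z": 0.8,"wx": 0,"wy": 0,"wz": 0,"gripper": 0},
    {"x": 0,"y": 0.2,"z": 0.8,"wx": 0,"wy": 0,"wz": 0,"gripper": 0}
  ]
}}

```text
time_s: 11.75
position: [0.6059, 0.0808, 0.35]
tool_rot: [[0.206, -0.978, -0.0], [-0.978, -0.206, 0.0], [-0.0, 0.0, -1.0]]
ft_force: [-0.2, -1.1, 3.2]
grip_width: 0.0001
```

```bash
python3 st.py; python3 - <<'E'
from h import *; from rig import env
a=env.get_image("scene")["color"][80:380,150:510]; cv2.imwrite("pics/s6.png",cv2.resize(a,None,fx=2,fy=2,interpolation=2))
E
```

```text
[0.6059 0.0808 0.35  ] case -0.0114 -0.0004 [-0.2 -1.1  3.2] [[0.206, -0.978, -0.0], [-0.978, -0.206, 0.0], [-0.0, 0.0, -1.0]]
```

View pics/s6.png

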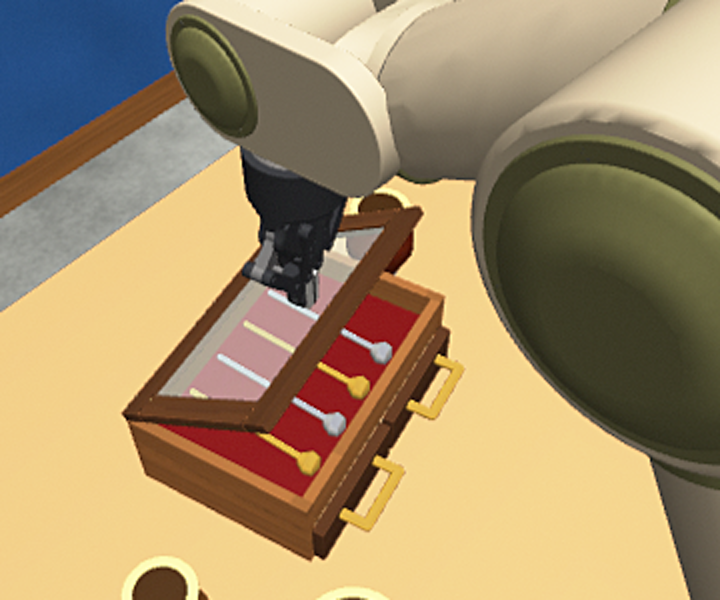

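The lid is following the fingertips down, and I'm seeing about 3 N. Continuing, then creeping.

Emit:
{"op": "step_arm", "data": {
  "increments": [
    {"x": 0,"y": 0.3,"z": 0.8,"wx": 0,"wy": 0,"wz": 0,"gripper": 0},
    {"x": 0,"y": 0.3,"z": 0.8,"wx": 0,"wy": 0,"wz": 0,"gripper": 0},
    {"x": 0,"y": 0.3,"z": 0.8,"wx": 0,"wy": 0,"wz": 0,"gripper": 0},
    {"x": 0,"y": 0.3,"z": 0.8,"wx": 0,"wy": 0,"wz": 0,"gripper": 0},
    {"x": 0,"y": 0.3,"z": 0.8,"wx": 0,"wy": 0,"wz": 0,"gripper": 0},
    {"x": 0,"y": 0.3,"z": 0.8,"wx": 0,"wy": 0,"wz": 0,"gripper": 0},
    {"x": 0,"y": 0.3,"z": 0.6,"wx": 0,"wy": 0,"wz": 0,"gripper": 0},
    {"x": 0,"y": 0,"z": 0.5,"wx": 0,"wy": 0,"wz": 0,"gripper": 0}
  ]
}}

```text
time_s: 12.6
position: [0.5852, 0.0764, 0.2911]
tool_rot: [[0.206, -0.979, -0.001], [-0.979, -0.206, -0.0], [-0.0, 0.001, -1.0]]
ft_force: [-1.5, -0.3, 1.6]
grip_width: 0.0002
```

Emit:
{"op": "step_arm", "data": {
  "increments": [
    {"x": 0,"y": 0,"z": 0.4,"wx": 0,"wy": 0,"wz": 0,"gripper": 0},
    {"x": 0,"y": 0,"z": 0.2,"wx": 0,"wy": 0,"wz": 0,"gripper": 0}
  ]
}}

```text
time_s: 12.8
position: [0.5855, 0.0765, 0.2852]
tool_rot: [[0.206, -0.978, -0.001], [-0.978, -0.206, 0.0], [-0.0, 0.001, -1.0]]
ft_force: [-1.3, -0.6, 1.5]
grip_width: -0.0
```

Emit:
{"op": "step_arm", "data": {
  "increments": [
    {"x": 0,"y": 0,"z": 0.2,"wx": 0,"wy": 0,"wz": 0,"gripper": 0}
  ]
}}

```text
time_s: 12.9
position: [0.5856, 0.0765, 0.2836]
tool_rot: [[0.206, -0.978, -0.0], [-0.978, -0.206, 0.0], [-0.0, 0.0, -1.0]]
ft_force: [-1.9, 0.5, 1.3]
grip_width: 0.0002
```

Emit:
{"op": "step_arm", "data": {
  "increments": [
    {"x": 0,"y": 0,"z": 0.2,"wx": 0,"wy": 0,"wz": 0,"gripper": 0}
  ]
}}

```text
time_s: 13.0
position: [0.5856, 0.0765, 0.2817]
tool_rot: [[0.206, -0.978, 0.0], [-0.978, -0.206, -0.0], [0.0, -0.0, -1.0]]
ft_force: [-1.1, 0.3, 1.6]
grip_width: 0.0001
```

Emit:
{"op": "step_arm", "data": {
  "increments": [
    {"x": 0,"y": 0,"z": 0.2,"wx": 0,"wy": 0,"wz": 0,"gripper": 0}
  ]
}}

```text
time_s: 13.1
position: [0.5856, 0.0765, 0.2797]
tool_rot: [[0.206, -0.978, 0.0], [-0.978, -0.206, -0.0], [0.0, -0.0, -1.0]]
ft_force: [-1.4, 0.6, 1.6]
grip_width: 0.0001
```

Emit:
{"op": "step_arm", "data": {
  "increments": [
    {"x": 0,"y": 0,"z": 0.15,"wx": 0,"wy": 0,"wz": 0,"gripper": 0}
  ]
}}

```text
time_s: 13.2
position: [0.5856, 0.0765, 0.2783]
tool_rot: [[0.206, -0.978, 0.0], [-0.978, -0.206, -0.0], [0.0, -0.0, -1.0]]
ft_force: [-6.6, -0.4, 17.0]
grip_width: 0.0003
```

Hard stop at exactly the shut height (tips at 0.105 m). Retreating upward and back.

Emit:
{"op": "step_arm", "data": {
  "increments": [
    {"x": 0,"y": 0,"z": -1,"wx": 0,"wy": 0,"wz": 0,"gripper": 0},
    {"x": 0,"y": 0,"z": -3,"wx": 0,"wy": 0,"wz": 0,"gripper": 0},
    {"x": 0,"y": 0,"z": -3,"wx": 0,"wy": 0,"wz": 0,"gripper": 0},
    {"x": 0,"y": 0,"z": -3,"wx": 0,"wy": 0,"wz": 0,"gripper": 0},
    {"x": 1,"y": 3,"z": -1,"wx": 0,"wy": 0,"wz": 0,"gripper": 0},
    {"x": 2,"y": 3,"z": 0,"wx": 0,"wy": 0,"wz": 0,"gripper": 0},
    {"x": 2.5,"y": 2.5,"z": 0,"wx": 0,"wy": 0,"wz": 0,"gripper": 0},
    {"x": 2.5,"y": 2.5,"z": 0,"wx": 0,"wy": 0,"wz": 0,"gripper": 0},
    {"x": 2.5,"y": 2,"z": 0,"wx": 0,"wy": 0,"wz": 0,"gripper": 0},
    {"x": 2.5,"y": 2,"z": 0,"wx": 0,"wy": 0,"wz": 0,"gripper": 0},
    {"x": 2.5,"y": 2,"z": 0,"wx": 0,"wy": 0,"wz": 0,"gripper": 0},
    {"x": 2.5,"y": 2,"z": 0,"wx": 0,"wy": 0,"wz": 0,"gripper": 0},
    {"x": 2.5,"y": 2,"z": 0,"wx": 0,"wy": 0,"wz": 0,"gripper": 0},
    {"x": 2.5,"y": 0,"z": 0,"wx": 0,"wy": 0,"wz": 0,"gripper": 0},
    {"x": 0,"y": 0,"z": 0,"wx": 0,"wy": 0,"wz": 0,"gripper": 0},
    {"x": 0,"y": 0,"z": 0,"wx": 0,"wy": 0,"wz": 0,"gripper": 0}
  ]
}}

```text
time_s: 14.8
position: [0.4275, -0.1921, 0.3885]
tool_rot: [[0.205, -0.979, 0.0], [-0.979, -0.205, -0.0], [0.0, -0.0, -1.0]]
ft_force: [-0.2, 1.0, -0.0]
grip_width: -0.0001
```

```bash
python3 - <<'E'
from h import *; from rig import env
T=env.get_image("top");S=env.get_image("scene")
p=np.load('p.npy').copy(); p[3:]=0; m=model(p); out=[]
for i,(x0,y0,w,h) in((T,(150,150,260,220)),(S,(190,150,260,300))):
    s=400/w; c=cv2.resize(i["color"][y0:y0+h,x0:x0+w],None,fx=s,fy=s,interpolation=2)
    for k,v in m.items():
        u=(proj(i,v)[0]-[x0,y0]+.5)*s; cv2.circle(c,tuple(int(q) for q in u),3,(0,255,0),1)
    out.append(cv2.copyMakeBorder(c,0,470-c.shape[0],0,0,0))
cv2.imwrite("pics/end.png",np.hstack(out)); print(env.observe()['ft_force'].round(1))
E
```

```text
[-0.4 -0.1 -0.4]
```

View pics/end.png

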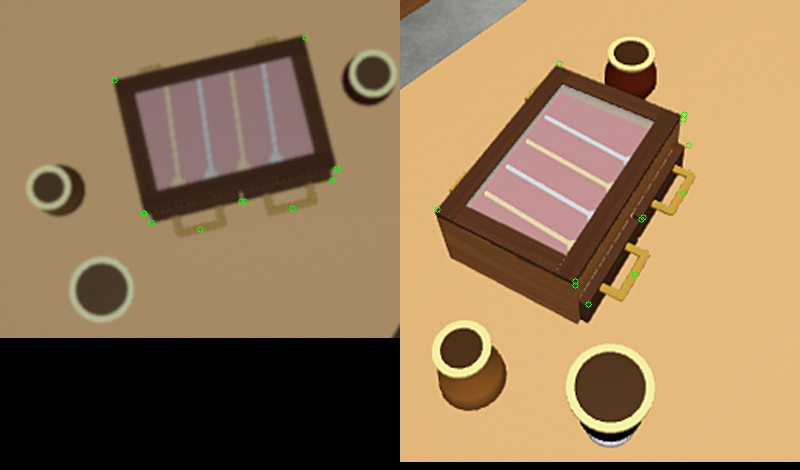

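The final views show the lid flat, both faces flush with the case, the cups in place and the hand clear. Handing in.

```bash
python3 -c "
from rig import env
env.close_job()"
```

```text
the job is handed in; nothing more can be done
```

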